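# Seat the melter's pot on its anti-turn stud and clip it down

### The arm

A 7-joint arm with a two-finger parallel gripper is mounted at the origin on the work surface. World frame = base frame: x ahead of the robot, y to its left, z up, the work surface at z = 0. Lengths are in m, angles in rad, forces in N, time in s.
With the tool pointing down it reaches from about 0.4 to 0.85 m from the base axis. Payload 4.5 kg.
Tool frame: the origin (TCP) lies at the very end of the fingers, on their centre line; the grasp point (between the pads) lies 19 mm behind it (r.grip_point_offset is the distance from the TCP to the grasp point, in m); y points along the fingers, x is the direction in which the jaws open and shut, and the axes are right-handed (so a half turn about y gives the same grasp; the last joint's range is limited). The gripper opens to 88 mm and grips with 3 to 60 N. Pads are 18 mm wide; open, the fingers measure 123 mm over their backs; the gripper's body (75 mm by 187 mm) begins 45 mm behind the grasp point.
Start: joints at [1.201, 0.689, -0.195, 1.565, 0.157, 0.902, -0.215], TCP at [0.246, -0.575, 0.239] pointing down, gripper open.
Joint ranges: [-3.01, 3.01], [-0.46, 2.08], [-1.47, 1.51], [0.13, 2.56], [-1, 4.14], [0.04, 2.09], [-2.66, 2.66]. Speed limits (rad/s): [2.57, 2.57, 3.14, 3.14, 3.14, 3.14, 3.14].

### API

Orientations are given as a unit quaternion [x, y, z, w].
In Python, from plant import get_state, snapshot, camera_params, job, r gives the robot as it stands.
- The arm moves only by the tool carry_out, never from a script. Its arguments are lists of equal length, an entry for each row: "offset": the shift along the world's x, y, z in m, a list of three; "twist": the turn about the world's z in degrees. In form: {"offset": [[tx, ty, tz], ...], "twist": [twist, ...]}. A call has 1 to 8 rows; each row shifts and turns the commanded pose from where the row before left it; what a row does not reach is not made up. A row lasts 1/8 s, in which the tool goes at most 62.5 mm and 10.7 degrees, less where a joint would pass 70% of its speed; a pose out of reach is approached as far as the arm can. A call with a gripper value outside its range is refused whole. "grip" is the finger opening in m, from 0 to 0.0881, set as the call begins (left out, the last holds). The fingers move at their own pace and stop on an object; "newtons" is the grip in N (left out, the last holds). Time passes only in rows, so rows that do not move let the fingers close. It gives the time, the measured TCP pose, the force and the opening at its end, in the units of the state.
- get_state(): the state, without advancing time (a new reading comes with each control period).
- snapshot(name): name is "scene" or "top" or "wrist"; returns the picture (400x640x3 uint8, red, green, blue); there is no depth.
- camera_params(name): a dict with "camera_matrix" (3x3 intrinsics, pixels), "eye" and "orientation" of the camera in the world. Camera axes: x right, y up, looking along -z (the intrinsics and any distortion apply to the point x, -y, -z); pixel columns grow to the right and rows downward; lengths in m; the calibration is good to about 2 mm. The wrist camera is an equidistant fisheye: a pixel r from the principal point sees the ray r / f radians off the axis. A picture is of the moment at which its call begins: read the wrist's pose just before it. camera_params takes no time and is no camera call; for the wrist camera it gives the pose at the moment of the call.
- job.finish_job(): hands the job in, once; it reports no verdict.
The state is a dict: "clock": time; "q": joint angles; "qd": joint speeds; "joint_torque": joint torques, N m; "tool_pos": TCP position; "eef_rot": TCP orientation; "contact_force": force on the tool from outside, world axes, zero at the start; "moment": the same for the moment, N m; "opening": opening from 0.0 (shut) to 1.0 (fully open).
Only numpy, scipy, OpenCV 4.12 (cv2) and the standard library are available. Lean on these libraries where they do the work, as an engineer would, in place of code of your own. Each camera call takes 0.05 s, during which the arm holds its last target. There are 200 camera calls.

### The job

The pot of the chocolate melter is sitting cocked up on the small stud that keeps it from turning. Push it round by its ears, gently and without lifting it out, until the notch in its flange comes to the arrow on the melter and drops over the stud, so that the flange lies flat all round; only then swing the hold-down clip fully across the flange, never forcing it against a cocked pot. Leave the other things on the counter where they are.

Things in the scene. Friction and masses are not known exactly. Their poses are not given: they have to be found in the camera images.
- melter: the electric chocolate melter: white round housing 290 mm across, 105 mm high, flat deck on top, a round well in the middle, grey control panel on its front; fixed to the counter. Origin on its axis at counter height; -x points to its front (panel and arrow), z up
- seat (a point): centre of the ring-shaped seat in the well (108 mm up, radius 76 to 98 mm) that carries the pot's flange. A steel stud, 8 mm across and 5 mm high, stands on it 85 mm from the axis, hidden by the flange until the notch drops over it. The seat is pressed in by hand, so the stud may be up to 10 degrees to either side of the arrow: find it by feel
- pointer (a point): tip of the black moulded arrow on the deck at the front, 111 mm from the melter's axis, 108 mm above the counter; it shows roughly where the stud is
- pot: the loose cast aluminium pot in the well, about 0.7 kg: outside radius 73.5 mm, 70 mm high, about 2 mm play in the well. Origin at the centre of its underside, z up, x towards its notch. It slides round easily (under 3 N at an ear). Cocked on the stud it leans 1.7 degrees; seated it is level, its origin 42 mm above the counter (2 to 3 mm lower than cocked)
- flange (a point): centre of the pot's mouth, at the top of its flat flange (radius 93 mm, 4 mm thick, top 112 mm above the counter when seated). Once the notch has dropped over the stud, the stud stops it from turning either way after 1 to 4 mm, felt as a sharp rise of the push; pushed on regardless, the flange wedges on the stud
- notch (a point): middle of the straight-sided notch in the flange's edge, 85 mm from the pot's axis, at the flange's top; 11.5 mm wide, 16 mm deep (stud 8 mm). At the start it is about 50 to 140 degrees counter-clockwise, seen from above, from the arrow, so the short way is to push the pot clockwise
- ear_a (a point): top centre of one of two black ears, upright blocks on the flange 90 degrees to either side of the notch: each 16 mm wide along the rim, 32 mm long (80 to 112 mm from the pot's axis), 24 mm high, flanks radial; tops 136 mm above the counter when seated; they jut out beyond the flange, 7 mm above the deck. Ear a is on the pot's +y side
- ear_b (a point): top centre of the other ear, on the pot's -y side; like ear a
- clip (a joint): the hold-down clip: flat steel arm 14 mm wide, 48 mm long, 4 mm thick on an upright pivot on the deck, light friction (about 1.5 N at its knob). Angle in rad: 0 to 0.25 at the start, open, along the deck's edge; swings counter-clockwise seen from above; at 1.57 it points at the melter's axis over the flange, stop at 1.6. It passes 1.5 mm above the seated flange but jams against a cocked one
- clip_knob (a point): top centre of the clip's upright black thumb knob: 12 mm in diameter, 24 mm high (foot 117 mm, top 141 mm above the counter), 32 mm from the clip's pivot
- clip_pivot (a point): the clip's pivot axis, at the top of its arm, 117 mm above the counter, 128 mm from the melter's axis and 35 degrees round from the arrow, counter-clockwise seen from above
- cup_big: bystander: a small open aluminium cup, 78 mm across the rim, 36 mm high; origin at the centre of its underside
- cup_small: bystander: a small open aluminium cup, 62 mm across the rim, 29 mm high; origin at the centre of its underside
- scraper: bystander: a wide steel scraper lying flat, blade 110 mm wide, black handle, 193 mm long, 21 mm thick; origin on the counter near the root of the blade, blade towards its +x
- egg_half: bystander: a dark half chocolate shell lying dome up, 72 mm across, 34 mm high; origin at the centre of its underside
- palette: bystander: a spatula with a wooden handle, 260 mm long, lying flat; origin midway along it on the counter, blade towards its +x
- pot_lid: bystander: the pot's steel lid lying on the counter, 182 mm across, 37 mm high with its knob; origin at the centre of its underside
- butter_jar: bystander: a clear closed jar, 60 mm across, 85 mm high; origin at the centre of its underside

How it is judged:
On the way:
1. the pot has dropped over the stud and its flange lies flat with the notch at the arrow (z of pot in the frame of melter below 0.0432 m and angle between pot's own z axis and vertical below 0.015 rad and horizontal distance between notch and pointer below 0.038 m), for 0.2 s.
At the end, for the whole second after the job is handed in: The pot sits level (within 0.9 degrees) and home on its seat (origin within 1.2 mm of 42 mm above the counter), its notch over the stud and at the arrow; the clip is at 1.35 rad or more, over the flange; pot and clip at rest (all of step 1 and value of joint clip above 1.35 rad and linear speed of pot below 0.01 m/s and velocity of joint clip below 0.05 rad/s); the robot touches nothing.
It fails at once if the robot presses on the pot with more than 15 N (contact force between any of the fingers, the arm and pot above 15 N).
It fails at once if the robot presses on the clip with more than 20 N (contact force between any of the fingers, the arm and clip above 20 N).
It fails at once if the clip is forced against the flange of a pot that is not seated (more than 4 N) (contact force between clip and pot above 4 N).
It fails at once if the pot is lifted out of its seat (by more than 20 mm) (z of pot in the frame of melter above 0.065 m).
It fails at once if a bystander is shifted by more than 20 mm (distance of any of cup_big, cup_small, scraper, egg_half, palette, pot_lid, butter_jar from where it was at the start of the episode above 0.02 m).
It also fails if it takes over 58 s, if anything falls off the work surface, if the arm or the gripper's body presses on something with over 40 N, if the wrist force passes 120 N, or if a joint passes its speed limit or range.

## Working session

There is one attempt and no reset: what is moved stays moved. The work goes in short steps, Python scripts to look and compute and a tool call to move; the robot and the scene stay as the last step left them, time stands still between calls to the robot, and variables do not carry over. Pictures are saved under pics/ and viewed, about 8 in all and at most 12, crops included, and the job is handed in when it is done.

Besides the shell and the picture viewer there is one more tool, called after "Call:" as a command line: name --pt "numbers of a row" for each row, then --argument value for the rest. carry_out: Moves the arm, as the interface text tells. Its arguments: {"type":"object","properties":{"offset":{"type":"array"},"twist":{"type":"array"},"grip":{"type":"number"},"newtons":{"type":"number"}},"required":["offset","twist"]}

```bash
ls; mkdir -p pics; cat > h.py <<'E'
import numpy as np, cv2
from scipy.spatial.transform import Rotation as R
from plant import get_state, snapshot, camera_params, job, r
def rays(cam,px,cp=None):
    cp=cp or camera_params(cam);K=np.array(cp["camera_matrix"]);px=np.atleast_2d(px).astype(float)
    u=(px[:,0]-K[0,2])/K[0,0];v=(px[:,1]-K[1,2])/K[1,1]
    if cam=="wrist":
        t=np.hypot(u,v);s=np.where(t>1e-9,np.sin(t)/np.maximum(t,1e-9),1);d=np.c_[u*s,-v*s,-np.cos(t)]
    else: d=np.c_[u,-v,-np.ones(len(u))]
    o=np.array(cp["orientation"])
    M=R.from_quat(o).as_matrix() if o.size==4 else o.reshape(3,3)
    return np.array(cp["eye"]),d@M.T
def plane(cam,px,z,cp=None):
    e,d=rays(cam,px,cp);return e+d*((z-e[2])/d[:,2])[:,None]
E
python3 - <<'E'
from h import *
s=get_state();print(s)
for c in("scene","top"):
    p=camera_params(c);print(c,p);cv2.imwrite(f"pics/{c}0.png",snapshot(c)[...,::-1])
E
```

```text
pics
{'clock': 0.0, 'q': array([ 1.20078141,  0.68998804, -0.1944932 ,  1.5663516 ,  0.1573259 ,
        0.9025215 , -0.21511646]), 'qd': array([-4.36094018e-04, -3.80639042e-04, -2.06911516e-03, -3.88731514e-05,
        7.18770218e-04,  1.41726471e-03, -1.63834762e-03]), 'joint_torque': array([ 1.16509938e-03, -5.27566087e+01, -1.26725111e+00, -1.53427255e+01,
       -5.28451125e-02,  6.28256865e-03,  1.67863777e-04]), 'tool_pos': array([ 0.24526331, -0.57416493,  0.23790498]), 'eef_rot': array([-0.58981249,  0.3901378 , -0.38896863,  0.59043808]), 'contact_force': array([-0.3140617 ,  0.01056342, -0.26468401]), 'moment': array([ 0.0193306 , -0.04625759, -0.02831955]), 'opening': 0.9994375569842376}
scene {'camera_matrix': array([[438.7273373 ,   0.        , 321.7177894 ],
       [  0.        , 438.7273373 , 211.02056911],
       [  0.        ,   0.        ,   1.        ]]), 'eye': array([ 1.05473754, -0.37680275,  1.12123606]), 'orientation': array([0.23640254, 0.1219185 , 0.44289564, 0.8562086 ])}
top {'camera_matrix': array([[488.28940157,   0.        , 323.97805857],
       [  0.        , 488.28940157, 200.53705706],
       [  0.        ,   0.        ,   1.        ]]), 'eye': array([ 0.37949785, -0.02106281,  1.51228264]), 'orientation': array([ 0.04328046, -0.04618828, -0.69719307,  0.71408352])}
```

View pics/top0.png

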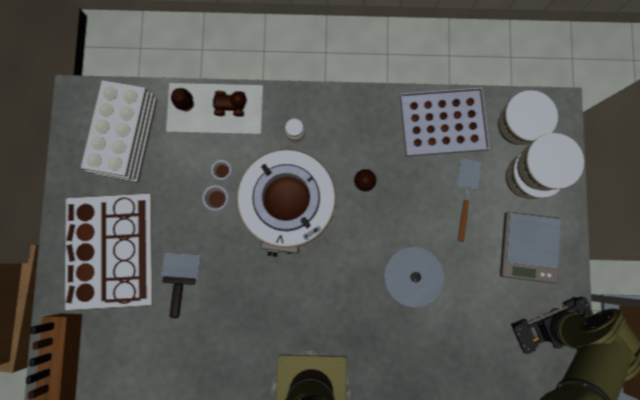

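View pics/scene0.png

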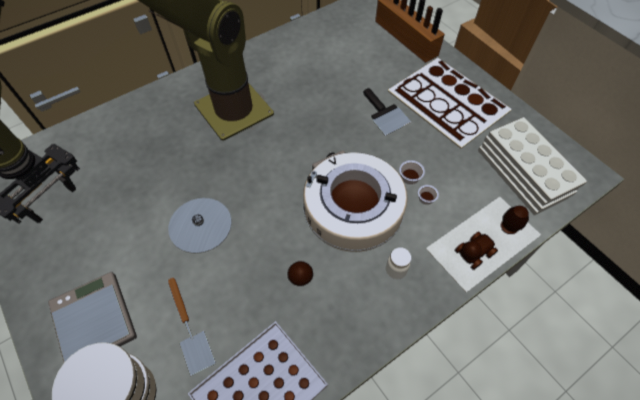

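The top view shows the melter at about (287,200), its arrow near (280,240), and the clip near (312,232). The ears are near (267,169) and (306,222), with the cups to the left and the jar above. I'll enlarge crops from both cameras.

```bash
python3 - <<'E'
from h import *
a=cv2.imread("pics/top0.png")[145:265,227:347];b=cv2.imread("pics/scene0.png")[145:255,298:408]
cv2.imwrite("pics/c0.png",np.hstack([cv2.resize(a,(480,480),interpolation=cv2.INTER_CUBIC)[:440],cv2.resize(b,(440,440),interpolation=cv2.INTER_CUBIC)])[:, :800] if 0 else np.hstack([cv2.resize(a,(400,400),interpolation=cv2.INTER_CUBIC),cv2.resize(b,(400,400),interpolation=cv2.INTER_CUBIC)]))
# white deck ellipse in top
im=cv2.imread("pics/top0.png");hsv=cv2.cvtColor(im,cv2.COLOR_BGR2HSV)
m=((hsv[...,2]>150)&(hsv[...,1]<40)).astype(np.uint8);m[:145]=0;m[255:]=0;m[:,:230]=0;m[:,345:]=0
c=max(cv2.findContours(m,0,1)[0],key=cv2.contourArea);P=plane("top",cv2.convexHull(c)[:,0],0.105)
A=np.c_[2*P[:,:2],np.ones(len(P))];s=np.linalg.lstsq(A,(P[:,:2]**2).sum(1),rcond=None)[0]
print(s[:2],np.sqrt(s[2]+s[:2]@s[:2]))
E
```

```text
[0.56620625 0.08678424] 0.13755604380333647
```

View pics/c0.png

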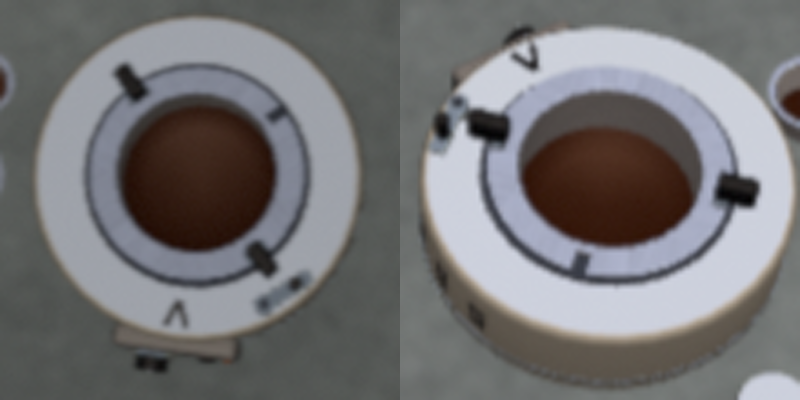

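In the crop, the notch is at (277,112) and the arrow tip at (178,302). The ears are at (130,82) and (262,258). The clip runs from (265,303) to (308,280) with its knob near (296,283). I'll compute world positions from these.

```bash
python3 - <<'E'
from h import *
T=lambda x,y:(227+(x+.5)/3.3333-.5,145+(y+.5)/3.3333-.5)
S=lambda x,y:(298+(x-400+.5)/3.636-.5,145+(y+.5)/3.636-.5)
C=np.array([.566,.087])
for n,t,s,z in[("notch",(277,112),(581,265),.112),("arrow",(178,302),(532,68),.108),("earN",(128,80),(738,188),.137),("earS",(262,257),(487,122),.137),("knob",(296,283),(442,122),.141),("pivot",(266,303),(458,104),.117),]:
    for c,p in(("top",T(*t)),("scene",S(*s))):
        w=plane(c,p,z)[0,:2];d=w-C;print(n,c,w.round(4),"r",np.hypot(*d).round(4),"ang",np.degrees(np.arctan2(d[1],d[0])).round(1))
# flange circle fit: dark ring between deck and flange, top view
im=cv2.imread("pics/top0.png")
for c,z in(("top",.110),("scene",.110)):
    im=cv2.imread(f"pics/{c}0.png").astype(float).mean(2)
    # radial profile: find dark gap
    cp=camera_params(c);K=np.array(cp["camera_matrix"]);M=R.from_quat(cp["orientation"]).as_matrix()
    pts=[]
    for a in np.radians(np.arange(0,360,4)):
        rr=np.arange(.085,.107,.0005);W=np.c_[C[0]+rr*np.cos(a),C[1]+rr*np.sin(a),0*rr+z]
        q=(W-cp["eye"])@M;u=K[0,0]*q[:,0]/-q[:,2]+K[0,2];v=K[1,1]*-q[:,1]/-q[:,2]+K[1,2]
        g=cv2.remap(im.astype(np.float32),u.astype(np.float32)[None],v.astype(np.float32)[None],1)[0]
        i=g.argmin()
        if 2<i<len(rr)-3: pts.append(W[i,:2])
    P=np.array(pts);A=np.c_[2*P,np.ones(len(P))];s=np.linalg.lstsq(A,(P**2).sum(1),rcond=None)[0];print(c,len(P),s[:2],np.sqrt(s[2]+s[:2]@s[:2]))
E
```

```text
notch top [0.6221 0.0182] r 0.0888 ang -50.8
notch scene [0.619  0.0162] r 0.0884 ang -53.2
arrow top [0.4548 0.099 ] r 0.1119 ang 173.8
arrow scene [0.4511 0.0946] r 0.1151 ang 176.2
earN top [0.6425 0.1461] r 0.0966 ang 37.7
earN scene [0.6442 0.1398] r 0.0944 ang 34.0
earS top [0.493  0.0268] r 0.0947 ang -140.5
earS scene [0.4897 0.0236] r 0.0992 ang -140.3
knob top [ 0.4714 -0.0026] r 0.1303 ang -136.6
knob scene [ 0.4725 -0.0055] r 0.1315 ang -135.3
pivot top [0.4552 0.0229] r 0.128 ang -149.9
pivot scene [0.4514 0.0233] r 0.1311 ang -150.9
top 90 [0.56618958 0.08606119] 0.09509729261756654
scene 83 [0.56593665 0.08370615] 0.09449331703925878
```

The centre is about (0.566, 0.085), the arrow is at 175° and the notch at about -52°. Ear a is at about 37.5° and needs to go clockwise to about -95°. I plan to straddle ear a with half-open fingers and move it round, turning the tool as it goes.

Call:
carry_out --pt "0.015 0.03 0.003" --pt "0.0165 0.03 0.003" --pt "0.0165 0.03 0.003" --pt "0.0165 0.03 0.003" --pt "0.0165 0.03 0" --pt "0.0165 0.03 0" --pt "0.0165 0.03 0" --pt "0.0165 0.03 0" --twist '[8,8,8,8,8,8,8,8]' --grip 0.034

```text
clock: 1.1
tool_pos: [0.3763, -0.3337, 0.2505]
eef_rot: [-0.707, 0.016, -0.016, 0.707]
contact_force: [-0.0, -0.7, -0.7]
opening: 0.389
```

Call:
carry_out --pt "0.0165 0.03 0" --pt "0.0165 0.03 0" --pt "0.0165 0.03 0" --pt "0.0165 0.03 0" --pt "0.0165 0.03 0" --pt "0.0165 0.03 0" --pt "0.0165 0.03 0" --pt "0.0165 0.03 0" --twist '[8,8,8,8,8,8,8,8]'

```text
clock: 2.1
tool_pos: [0.5083, -0.094, 0.2505]
eef_rot: [-0.608, -0.361, 0.361, 0.608]
contact_force: [0.6, 0.8, 0.6]
opening: 0.386
```

```bash
cat >> h.py <<'E'
def st():
    s=get_state();x=R.from_quat(s["eef_rot"]).as_matrix()
    print("t",round(s["clock"],2),"tcp",s["tool_pos"].round(4),"yaw",np.degrees(np.arctan2(x[1,0],x[0,0])).round(1),"tilt",x[:,1].round(3),"F",s["contact_force"].round(2),"M",s["moment"].round(2),"open",round(s["opening"]*88.1,1),"q",s["q"].round(2))
E
python3 -c "from h import *;st()"
```

```text
t 2.1 tcp [ 0.5083 -0.094   0.2505] yaw 61.4 tilt [-0.001 -0.    -1.   ] F [0.62 0.84 0.59] M [-0.01 -0.13 -0.  ] open 34.0 q [ 0.58  0.63 -0.81  1.86  0.57  0.9   0.57]
```

Call:
carry_out --pt "0.017 0.03 0" --pt "0.017 0.03 0" --pt "0.017 0.03 0" --pt "0.017 0.03 0" --pt "0.017 0.03 0" --pt "0.017 0.03 -0.02" --pt "0.017 0.03 -0.02" --pt "0.017 0.029 -0.01" --twist '[8.3,8.3,8.3,8.3,8.3,8.3,8.3,8.3]'

```text
clock: 3.1
tool_pos: [0.644, 0.1445, 0.1988]
eef_rot: [-0.311, -0.634, 0.636, 0.312]
contact_force: [0.6, -0.2, -0.2]
opening: 0.388
```

```bash
python3 - <<'E'
from h import *
st();cp=camera_params("wrist");print(cp);im=snapshot("wrist")[...,::-1];cv2.imwrite("pics/w1.png",im)
E
```

```text
t 3.1 tcp [0.644  0.1445 0.1988] yaw 127.8 tilt [-0.002 -0.001 -1.   ] F [ 0.63 -0.19 -0.18] M [ 0.1  -0.15  0.01] open 34.2 q [ 0.17  0.95 -0.99  1.47  0.83  1.18  1.28]
{'camera_matrix': array([[309.70691629,   0.        , 314.12740182],
       [  0.        , 309.70691629, 199.18317939],
       [  0.        ,   0.        ,   1.        ]]), 'eye': array([0.57768145, 0.09335141, 0.34565748]), 'orientation': array([-0.07075422, -0.14446148,  0.88633001,  0.43421634])}
```

View pics/w1.png

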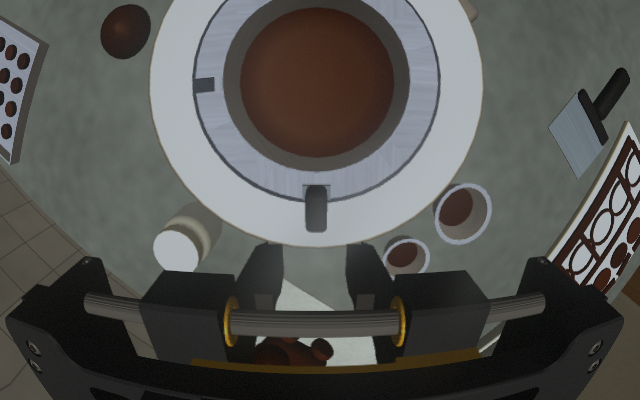

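The wrist view shows ear a at (316,208), centred between the fingertips at (268,255) and (364,255). The notch is at (204,85). I'll check its coordinates and descend.

```bash
python3 - <<'E'
from h import *
C=np.array([.566,.085])
for n,p,z in(("ear out top",(316,226),.137),("ear in top",(316,188),.137),("notch",(204,85),.112)):
    w=plane("wrist",p,z)[0,:2];d=w-C;print(n,w.round(4),np.hypot(*d).round(4),np.degrees(np.arctan2(d[1],d[0])).round(1))
E
```

```text
ear out top [0.6487 0.1552] 0.1085 40.3
ear in top [0.626  0.1373] 0.0796 41.0
notch [0.6196 0.0235] 0.0816 -48.9
```

Call:
carry_out --pt "0 0 -0.015" --pt "0 0 -0.015" --pt "0 0 -0.015" --pt "0 0 -0.01" --pt "0 0 -0.01" --pt "0 0 -0.007" --twist '[0,0,0,0,0,0]'

```text
clock: 3.9
tool_pos: [0.6441, 0.1441, 0.1282]
eef_rot: [-0.313, -0.634, 0.634, 0.313]
contact_force: [-0.4, -0.9, 0.5]
opening: 0.387
```

Everything agrees to within about 3°. I'll compute the arc increments for the clockwise push from 37° to -80°.

```bash
python3 - <<'E'
import numpy as np
C=np.array([.566,.085])
a=np.r_[37.1,36,34.5,32.5,30.1,26.9,23.2,19.3,np.arange(19.3-3.9,-81,-3.9)]
P=np.c_[.098*np.cos(np.radians(a)),.098*np.sin(np.radians(a))]
D=np.diff(P,axis=0)*1000
for i in range(0,len(D),8):print([list(x.round(1)) for x in D[i:i+8]],np.diff(a)[i:i+8].round(1),a[i+1:i+9][-1])
E
```

```text
[[np.float64(1.1), np.float64(-1.5)], [np.float64(1.5), np.float64(-2.1)], [np.float64(1.9), np.float64(-2.9)], [np.float64(2.1), np.float64(-3.5)], [np.float64(2.6), np.float64(-4.8)], [np.float64(2.7), np.float64(-5.7)], [np.float64(2.4), np.float64(-6.2)], [np.float64(2.0), np.float64(-6.4)]] [-1.1 -1.5 -2.  -2.4 -3.2 -3.7 -3.9 -3.9] 15.4
[[np.float64(1.6), np.float64(-6.5)], [np.float64(1.1), np.float64(-6.6)], [np.float64(0.7), np.float64(-6.6)], [np.float64(0.2), np.float64(-6.7)], [np.float64(-0.3), np.float64(-6.7)], [np.float64(-0.7), np.float64(-6.6)], [np.float64(-1.2), np.float64(-6.6)], [np.float64(-1.6), np.float64(-6.5)]] [-3.9 -3.9 -3.9 -3.9 -3.9 -3.9 -3.9 -3.9] -15.800000000000002
[[np.float64(-2.0), np.float64(-6.4)], [np.float64(-2.5), np.float64(-6.2)], [np.float64(-2.9), np.float64(-6.0)], [np.float64(-3.3), np.float64(-5.8)], [np.float64(-3.7), np.float64(-5.6)], [np.float64(-4.0), np.float64(-5.3)], [np.float64(-4.4), np.float64(-5.0)], [np.float64(-4.7), np.float64(-4.7)]] [-3.9 -3.9 -3.9 -3.9 -3.9 -3.9 -3.9 -3.9] -47.00000000000001
[[np.float64(-5.0), np.float64(-4.4)], [np.float64(-5.3), np.float64(-4.0)], [np.float64(-5.6), np.float64(-3.7)], [np.float64(-5.8), np.float64(-3.3)], [np.float64(-6.0), np.float64(-2.9)], [np.float64(-6.2), np.float64(-2.4)], [np.float64(-6.4), np.float64(-2.0)], [np.float64(-6.5), np.float64(-1.6)]] [-3.9 -3.9 -3.9 -3.9 -3.9 -3.9 -3.9 -3.9] -78.2
```

Call:
carry_out --pt "0.0011 -0.0015 -0.002" --pt "0.0015 -0.0021 -0.001" --pt "0.0019 -0.0029 0" --pt "0.0021 -0.0035 0" --pt "0.0026 -0.0048 0" --pt "0.0027 -0.0057 0" --pt "0.0024 -0.0062 0" --pt "0.002 -0.0064 0" --twist '[-1.1,-1.5,-2,-2.4,-3.2,-3.7,-3.9,-3.9]'

```text
clock: 4.9
tool_pos: [0.6605, 0.1115, 0.126]
eef_rot: [0.427, 0.564, -0.563, -0.427]
contact_force: [0.6, 1.3, -1.9]
opening: 0.388
```

```bash
python3 -c "from h import *;st()"
```

```text
t 4.9 tcp [0.6605 0.1115 0.126 ] yaw 105.6 tilt [ 0.     0.001 -1.   ] F [ 0.56  1.31 -1.88] M [ 0.32  0.01 -0.01] open 34.2 q [ 0.18  1.02 -0.87  1.49  0.85  1.04  0.94]
```

Call:
carry_out --pt "0.0016 -0.0065 0" --pt "0.0011 -0.0066 0" --pt "0.0007 -0.0066 0" --pt "0.0002 -0.0067 0" --pt "-0.0003 -0.0067 0" --pt "-0.0007 -0.0066 0" --pt "-0.0012 -0.0066 0" --pt "-0.0016 -0.0065 0" --twist '[-3.9,-3.9,-3.9,-3.9,-3.9,-3.9,-3.9,-3.9]'

```text
clock: 5.9
tool_pos: [0.6605, 0.0585, 0.1259]
eef_rot: [-0.563, -0.428, 0.427, 0.563]
contact_force: [-0.0, 1.2, -1.1]
opening: 0.383
```

Call:
carry_out --pt "-0.002 -0.0064 0" --pt "-0.0025 -0.0062 0" --pt "-0.0029 -0.006 0" --pt "-0.0033 -0.0058 0" --pt "-0.0037 -0.0056 0" --pt "-0.004 -0.0053 0" --pt "-0.0044 -0.005 0" --pt "-0.0047 -0.0047 0" --twist '[-3.9,-3.9,-3.9,-3.9,-3.9,-3.9,-3.9,-3.9]'

```text
clock: 6.9
tool_pos: [0.6335, 0.0136, 0.1263]
eef_rot: [-0.657, -0.261, 0.26, 0.657]
contact_force: [1.1, 0.7, 0.0]
opening: 0.385
```

Call:
carry_out --pt "-0.005 -0.0044 0" --pt "-0.0053 -0.004 0" --pt "-0.0056 -0.0037 0" --pt "-0.0058 -0.0033 0" --pt "-0.006 -0.0029 0" --pt "-0.0031 -0.0012 0" --pt "0 0 0" --twist '[-3.9,-3.9,-3.9,-3.9,-3.9,-2,0]'

```text
clock: 7.78
tool_pos: [0.6021, -0.0063, 0.126]
eef_rot: [0.694, 0.135, -0.134, -0.694]
contact_force: [1.0, -0.4, 1.0]
opening: 0.388
```

```bash
python3 - <<'E'
from h import *
st();cv2.imwrite("pics/w2.png",snapshot("wrist")[...,::-1])
E
```

```text
t 7.78 tcp [ 0.6021 -0.0063  0.126 ] yaw 21.9 tilt [ 0. -0. -1.] F [ 0.98 -0.4   1.03] M [ 0.01 -0.17  0.02] open 34.2 q [ 0.22  0.85 -0.52  1.72  0.6   0.73 -0.22]
```

View pics/w2.png

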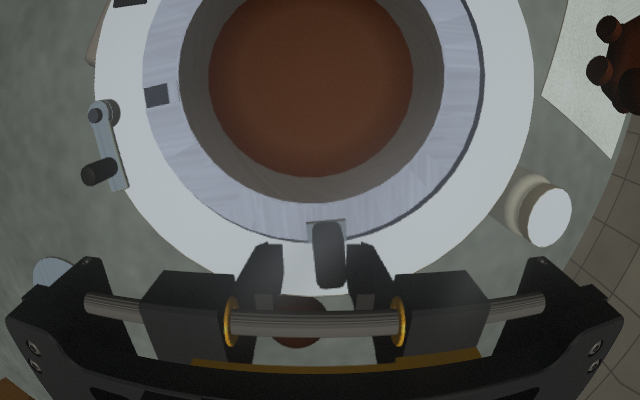

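Ear a is at (328,250) against the trailing finger. The notch is at (157,95), the clip pivot at (98,115) and the knob at (98,172).

```bash
python3 - <<'E'
from h import *
C=np.array([.566,.085])
for n,p,z in(("notch mid",(157,95),.115),("pivot",(98,115),.117),("knob top",(90,174),.141),("ear in foot",(327,222),.138)):
    w=plane("wrist",p,z)[0,:2];d=w-C;print(n,w.round(4),np.hypot(*d).round(4),np.degrees(np.arctan2(d[1],d[0])).round(1))
a=np.radians(np.r_[-68.4,np.arange(-71,-120,-2)])
D=np.diff(np.c_[np.cos(a),np.sin(a)]*98,axis=0);print(np.c_[np.degrees(a[1:]),D].round(1))
E
```

```text
notch mid [0.4884 0.0451] 0.0872 -152.8
pivot [0.4519 0.0232] 0.1298 -151.5
knob top [ 0.4712 -0.0016] 0.1284 -137.6
ear in foot [0.5969 0.0205] 0.0716 -64.4
[[-7.10e+01 -4.20e+00 -1.50e+00]
 [-7.30e+01 -3.30e+00 -1.10e+00]
 [-7.50e+01 -3.30e+00 -9.00e-01]
 [-7.70e+01 -3.30e+00 -8.00e-01]
 [-7.90e+01 -3.30e+00 -7.00e-01]
 [-8.10e+01 -3.40e+00 -6.00e-01]
 [-8.30e+01 -3.40e+00 -5.00e-01]
 [-8.50e+01 -3.40e+00 -4.00e-01]
 [-8.70e+01 -3.40e+00 -2.00e-01]
 [-8.90e+01 -3.40e+00 -1.00e-01]
 [-9.10e+01 -3.40e+00  0.00e+00]
 [-9.30e+01 -3.40e+00  1.00e-01]
 [-9.50e+01 -3.40e+00  2.00e-01]
 [-9.70e+01 -3.40e+00  4.00e-01]
 [-9.90e+01 -3.40e+00  5.00e-01]
 [-1.01e+02 -3.40e+00  6.00e-01]
 [-1.03e+02 -3.30e+00  7.00e-01]
 [-1.05e+02 -3.30e+00  8.00e-01]
 [-1.07e+02 -3.30e+00  9.00e-01]
 [-1.09e+02 -3.30e+00  1.10e+00]
 [-1.11e+02 -3.20e+00  1.20e+00]
 [-1.13e+02 -3.20e+00  1.30e+00]
 [-1.15e+02 -3.10e+00  1.40e+00]
 [-1.17e+02 -3.10e+00  1.50e+00]
 [-1.19e+02 -3.00e+00  1.60e+00]]
```

The notch is at 207° and tool angle = notch angle - 275.6°. I'll advance to a tool angle of about -87°, then feel in small steps with a low grip force.

Call:
carry_out --pt "-0.0042 -0.0015 0" --pt "-0.0033 -0.0011 0" --pt "-0.0033 -0.0009 0" --pt "-0.0033 -0.0008 0" --pt "-0.0033 -0.0007 0" --pt "-0.0034 -0.0006 0" --pt "-0.0034 -0.0005 0" --pt "-0.0034 -0.0004 0" --twist '[-2.6,-2,-2,-2,-2,-2,-2,-2]' --newtons 5

```text
clock: 8.82
tool_pos: [0.5739, -0.0126, 0.1257]
eef_rot: [-0.706, -0.032, 0.032, 0.706]
contact_force: [2.7, 0.0, 1.8]
opening: 0.385
```

Call:
carry_out --pt "-0.002 -0.0001 0" --pt "-0.0015 -0.0001 0" --pt "0 0 0" --twist '[-1.2,-0.8,0]'

```text
clock: 9.2
tool_pos: [0.5703, -0.0129, 0.1256]
eef_rot: [0.707, 0.02, -0.021, -0.707]
contact_force: [-0.4, -0.5, 1.0]
opening: 0.386
```

Call:
carry_out --pt "-0.001 -0.0001 0" --pt "-0.001 0 0" --pt "-0.001 0 0" --twist '[-0.6,-0.6,-0.6]'

```text
clock: 9.57
tool_pos: [0.5678, -0.013, 0.1257]
eef_rot: [-0.707, -0.009, 0.009, 0.707]
contact_force: [1.5, 0.1, 0.0]
opening: 0.385
```

```bash
python3 -c "from h import *;st()"
```

```text
t 9.57 tcp [ 0.5678 -0.013   0.1257] yaw 1.5 tilt [ 0.  0. -1.] F [1.53 0.06 0.01] M [-0.11 -0.39 -0.03] open 33.9 q [ 0.18  0.8  -0.41  1.83  0.52  0.62 -0.52]
```

Call:
carry_out --pt "-0.001 0 0" --pt "-0.001 0 0" --pt "-0.001 0 0" --twist '[-0.6,-0.6,-0.6]'

```text
clock: 9.95
tool_pos: [0.5648, -0.0129, 0.1258]
eef_rot: [-0.707, 0.002, -0.002, 0.707]
contact_force: [2.2, 0.7, 0.9]
opening: 0.382
```

Call:
carry_out --pt "-0.001 0 0" --pt "-0.001 0 0" --pt "-0.001 0.0001 0" --twist '[-0.6,-0.6,-0.6]'

```text
clock: 10.32
tool_pos: [0.5618, -0.0129, 0.1258]
eef_rot: [0.707, -0.013, 0.013, -0.707]
contact_force: [2.3, -0.9, 1.6]
opening: 0.383
```

Call:
carry_out --pt "-0.001 0 0" --pt "-0.001 0 0" --pt "-0.001 0.0001 0" --twist '[-0.6,-0.6,-0.6]'

```text
clock: 10.7
tool_pos: [0.5587, -0.0127, 0.1257]
eef_rot: [0.707, -0.024, 0.024, -0.707]
contact_force: [1.4, 0.8, 0.6]
opening: 0.381
```

Call:
carry_out --pt "-0.001 0 0" --pt "-0.001 0.0001 0" --pt "-0.001 0.0001 0" --twist '[-0.6,-0.6,-0.6]'

```text
clock: 11.08
tool_pos: [0.5557, -0.0125, 0.1257]
eef_rot: [-0.706, 0.035, -0.035, 0.706]
contact_force: [0.5, -0.1, 0.6]
opening: 0.386
```

Call:
carry_out --pt "-0.001 0.0001 0" --pt "-0.001 0.0001 0" --pt "0 0 0" --twist '[-0.6,-0.6,0]'

```text
clock: 11.45
tool_pos: [0.5528, -0.0124, 0.1255]
eef_rot: [0.706, -0.043, 0.042, -0.706]
contact_force: [-0.6, -0.2, -0.1]
opening: 0.386
```

```bash
python3 - <<'E'
from h import *
st();cv2.imwrite("pics/w3.png",snapshot("wrist")[...,::-1]);st()
E
```

```text
t 11.45 tcp [ 0.5528 -0.0124  0.1255] yaw -6.9 tilt [-0.002 -0.    -1.   ] F [-0.61 -0.22 -0.12] M [-0.03 -0.09 -0.01] open 34.0 q [ 0.16  0.78 -0.37  1.88  0.48  0.58 -0.64]
t 11.5 tcp [ 0.5529 -0.0124  0.1254] yaw -6.9 tilt [-0.002 -0.    -1.   ] F [-0.24  0.86 -0.19] M [-0.05 -0.07  0.04] open 34.4 q [ 0.16  0.78 -0.37  1.88  0.48  0.58 -0.64]
```

View pics/w3.png

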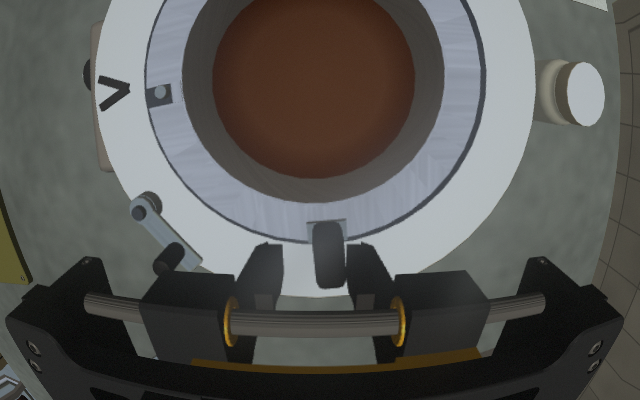

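The stud is now visible in the notch at (160,92), near the notch's leading edge, and the arrow is at (115,93). The push force has vanished, so the pot has either dropped or is about to. I'll push 1.5 mm more and measure again.

Call:
carry_out --pt "-0.0008 0.0001 0" --pt "-0.0007 0.0001 0" --pt "0 0 0" --twist '[-0.5,-0.4,0]'

```text
clock: 11.88
tool_pos: [0.5523, -0.0122, 0.1257]
eef_rot: [0.706, -0.048, 0.048, -0.705]
contact_force: [0.1, 0.3, -1.3]
opening: 0.385
```

```bash
python3 - <<'E'
from h import *
st();w=snapshot("wrist")[...,::-1];s=snapshot("scene")[...,::-1];cv2.imwrite("pics/w4.png",w);cv2.imwrite("pics/s4.png",s);st()
o=cv2.imread("pics/w3.png")
f=lambda i:cv2.resize(i[65:125,130:190],(265,265),interpolation=cv2.INTER_CUBIC)
g=lambda i:cv2.resize(i[145:255,298:408],(265,265),interpolation=cv2.INTER_CUBIC)
cv2.imwrite("pics/c4.png",np.hstack([f(o),f(w),g(s)]))
E
```

```text
t 11.88 tcp [ 0.5523 -0.0122  0.1257] yaw -7.8 tilt [ 0. -0. -1.] F [ 0.07  0.33 -1.34] M [-0.03 -0.14  0.01] open 33.9 q [ 0.15  0.78 -0.36  1.88  0.48  0.57 -0.66]
t 11.97 tcp [ 0.5523 -0.0121  0.1257] yaw -7.8 tilt [-0. -0. -1.] F [-0.03 -0.74 -0.2 ] M [-0.01 -0.11 -0.  ] open 34.2 q [ 0.15  0.78 -0.36  1.88  0.48  0.57 -0.66]
```

View pics/c4.png

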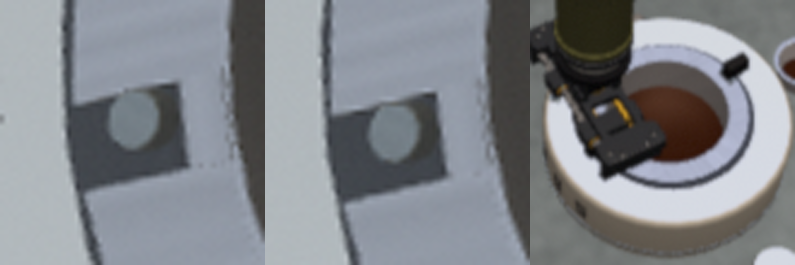

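The stud now sits clear inside the notch, near its leading edge. To confirm the drop by feel, I'll push on in small steps until the trailing edge meets the stud.

Call:
carry_out --pt "-0.0007 0.0001 0" --pt "-0.0008 0.0001 0" --pt "0 0 0" --twist '[-0.4,-0.4,0]'

```text
clock: 12.35
tool_pos: [0.5508, -0.012, 0.1258]
eef_rot: [0.705, -0.053, 0.053, -0.705]
contact_force: [1.3, 0.5, -0.9]
opening: 0.389
```

```bash
cat >> h.py <<'E'
def stud(name):
    """stud (bright) and notch (dark) centroid along columns in wrist crop"""
    im=snapshot("wrist")[...,::-1];cv2.imwrite(f"pics/{name}.png",im)
    for s in [im]:meas(s)
def meas(im):
    g=im.astype(float).mean(2)[70:122,140:182];gb=cv2.resize(g,None,fx=4,fy=4,interpolation=cv2.INTER_CUBIC)
    m=(gb<105).astype(np.uint8);cs=[c for c in cv2.findContours(m,cv2.RETR_CCOMP,cv2.CHAIN_APPROX_NONE)[0]]
    for c in sorted(cs,key=cv2.contourArea)[::-1][:4]:
        x,y,w,h=cv2.boundingRect(c);print("  c",x/4+140,y/4+70,w/4,h/4,cv2.contourArea(c)/16)
E
python3 - <<'E'
from h import *
st();meas(cv2.imread("pics/w3.png"));meas(cv2.imread("pics/w4.png"));stud("w5");st()
E
```

```text
t 12.35 tcp [ 0.5508 -0.012   0.1258] yaw -8.6 tilt [ 0. -0. -1.] F [ 1.28  0.52 -0.94] M [-0.07 -0.27  0.08] open 34.3 q [ 0.15  0.78 -0.36  1.88  0.47  0.57 -0.67]
  c 144.25 70.0 28.75 52.0 438.59375
  c 143.0 70.0 28.25 52.0 414.625
  c 180.0 70.0 2.0 25.75 33.46875
  c 143.0 70.0 28.5 52.0 532.84375
  c 153.75 90.25 11.5 13.5 114.3125
  c 180.25 70.0 1.75 23.5 25.0
t 12.4 tcp [ 0.5508 -0.012   0.1257] yaw -8.6 tilt [ 0. -0. -1.] F [ 0.62 -0.17 -1.  ] M [-0.1  -0.24 -0.  ] open 34.4 q [ 0.15  0.78 -0.36  1.88  0.47  0.57 -0.67]
```

Call:
carry_out --pt "-0.0007 0.0001 0" --pt "-0.0008 0.0001 0" --pt "0 0 0" --twist '[-0.4,-0.4,0]'

```text
clock: 12.78
tool_pos: [0.5491, -0.0116, 0.1257]
eef_rot: [-0.705, 0.058, -0.058, 0.705]
contact_force: [-0.1, 0.3, -1.4]
opening: 0.386
```

```bash
python3 - <<'E'
from h import *
st();stud("w6");st()
E
```

```text
t 12.78 tcp [ 0.5491 -0.0116  0.1257] yaw -9.4 tilt [-0.  0. -1.] F [-0.09  0.29 -1.38] M [-0.04 -0.19  0.04] open 34.0 q [ 0.15  0.77 -0.35  1.89  0.47  0.56 -0.68]
  c 143.5 70.0 28.25 52.0 518.625
  c 154.75 92.25 11.5 13.5 112.5625
  c 180.5 70.0 1.5 22.25 18.34375
t 12.82 tcp [ 0.5491 -0.0117  0.1257] yaw -9.4 tilt [-0.  0. -1.] F [ 1.01  0.5  -0.23] M [-0.05 -0.16  0.09] open 34.1 q [ 0.15  0.77 -0.35  1.89  0.47  0.56 -0.68]
```

Call:
carry_out --pt "-0.0006 0.0001 0" --pt "-0.0006 0.0001 0" --pt "0 0 0" --twist '[-0.3,-0.3,0]'

```text
clock: 13.2
tool_pos: [0.5481, -0.0116, 0.1258]
eef_rot: [0.704, -0.061, 0.062, -0.704]
contact_force: [1.1, -0.4, -1.1]
opening: 0.39
```

```bash
python3 - <<'E'
from h import *
st();stud("w7");st()
E
```

```text
t 13.2 tcp [ 0.5481 -0.0116  0.1258] yaw -10.0 tilt [ 0. -0. -1.] F [ 1.08 -0.38 -1.08] M [-0.06 -0.3   0.01] open 34.3 q [ 0.14  0.77 -0.35  1.89  0.47  0.56 -0.69]
  c 143.5 70.0 28.25 42.25 393.71875
  c 180.25 70.0 1.75 23.0 22.09375
  c 147.75 112.75 3.5 9.25 6.4375
t 13.25 tcp [ 0.5481 -0.0116  0.1257] yaw -10.0 tilt [ 0. -0. -1.] F [ 0.91  0.58 -1.23] M [-0.02 -0.32  0.04] open 34.2 q [ 0.14  0.77 -0.35  1.89  0.47  0.56 -0.69]
```

Call:
carry_out --pt "-0.0006 0.0001 0" --pt "-0.0006 0.0001 0" --pt "0 0 0" --twist '[-0.3,-0.3,0]'

```text
clock: 13.62
tool_pos: [0.5474, -0.0118, 0.1258]
eef_rot: [0.704, -0.065, 0.066, -0.704]
contact_force: [3.9, -1.5, -1.1]
opening: 0.387
```

```bash
python3 - <<'E'
from h import *
st();w=snapshot("wrist")[...,::-1];cv2.imwrite("pics/w8.png",w);st()
f=lambda i:cv2.resize(i[65:125,130:190],(265,265),interpolation=cv2.INTER_CUBIC)
cv2.imwrite("pics/c8.png",np.hstack([f(cv2.imread("pics/w6.png")),f(cv2.imread("pics/w7.png")),f(w)]))
E
```

```text
t 13.62 tcp [ 0.5474 -0.0118  0.1258] yaw -10.6 tilt [ 0.001 -0.    -1.   ] F [ 3.92 -1.55 -1.13] M [-0.34 -0.73  0.01] open 34.1 q [ 0.14  0.77 -0.34  1.9   0.47  0.55 -0.7 ]
t 13.68 tcp [ 0.5474 -0.0118  0.1258] yaw -10.6 tilt [ 0.001 -0.    -1.   ] F [ 2.45 -1.64 -2.49] M [-0.42 -0.66  0.03] open 33.8 q [ 0.14  0.77 -0.34  1.9   0.47  0.55 -0.7 ]
```

View pics/c8.png

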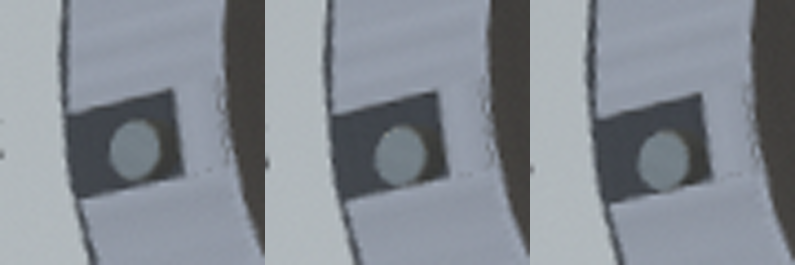

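The stop is felt: 4 N after about 5 mm of travel in the notch, with the stud against the trailing edge. The pot has dropped over the stud. I'll back off, lift, check that it is level, and go above the clip knob.

Call:
carry_out --pt "0.003 -0.0004 0" --pt "0.003 -0.0003 0" --pt "0.003 -0.0003 0" --pt "0 0 0.015" --pt "0 0 0.02" --pt "0 0 0.02" --twist '[0,0,0,0,0,0]'

```text
clock: 14.42
tool_pos: [0.5558, -0.0122, 0.1822]
eef_rot: [-0.704, 0.065, -0.065, 0.704]
contact_force: [0.1, 0.2, -0.3]
opening: 0.389
```

Call:
carry_out --pt "-0.014 0.002 0" --pt "-0.014 0.002 0" --pt "-0.014 0.002 0" --pt "-0.014 0.001 0" --pt "-0.014 0.001 0" --pt "-0.014 0.001 0" --pt "0 0 0" --twist '[7.8,7.8,7.8,7.8,7.8,7.8,0]' --grip 0.028

```text
clock: 15.3
tool_pos: [0.4713, -0.0035, 0.1815]
eef_rot: [0.672, 0.22, -0.22, -0.672]
contact_force: [-0.8, -0.3, 0.2]
opening: 0.318
```

```bash
python3 - <<'E'
from h import *
st();print(camera_params("wrist"));w=snapshot("wrist")[...,::-1];cv2.imwrite("pics/w9.png",w)
E
```

```text
t 15.3 tcp [ 0.4713 -0.0035  0.1815] yaw 36.2 tilt [-0. -0. -1.] F [-0.75 -0.28  0.23] M [-0.02 -0.16  0.02] open 28.0 q [ 0.3   0.65 -0.62  2.06  0.64  0.63 -0.13]
{'camera_matrix': array([[309.70691629,   0.        , 314.12740182],
       [  0.        , 309.70691629, 199.18317939],
       [  0.        ,   0.        ,   1.        ]]), 'eye': array([0.42121581, 0.06341327, 0.32805497]), 'orientation': array([-0.15384082, -0.05064012,  0.30637294,  0.93803209])}
```

View pics/w9.png

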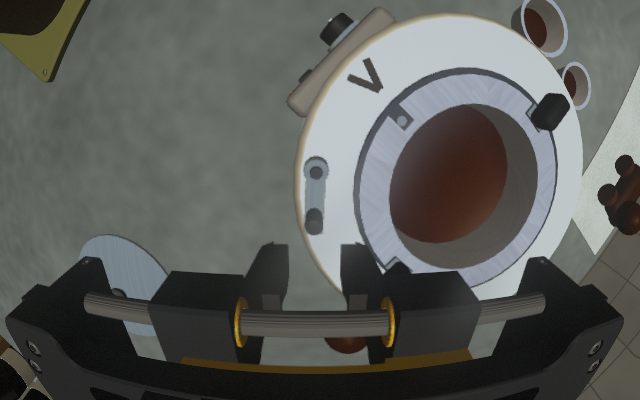

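The knob is at (314,218), centred between the fingertips (inner edges at 288 and 341). The clip pivot is at (316,170). The stud sits in the notch at (402,120), just behind the arrow.

```bash
python3 - <<'E'
from h import *
for n,p,z in(("knob top",(314,219),.141),("pivot",(316,172),.12),("stud",(402,120),.113),("arrow tip",(378,93),.108)):
    print(n,plane("wrist",p,z)[0,:2].round(4))
# arc plan
p=np.array([.4525,.0232]);k=8/1000
f=lambda b:p+.032*np.array([np.cos(b),np.sin(b)])+k*np.array([-np.sin(b),np.cos(b)])
bs=np.radians(np.r_[np.arange(-54,27,4)]);P=np.array([f(b) for b in bs]);print(P[0],P[-1]);print((np.diff(P,axis=0)*1000).round(1).tolist())
E
```

```text
knob top [0.4676 0.0016]
pivot [0.4532 0.0237]
stud [0.4807 0.0894]
arrow tip [0.4561 0.0942]
[0.47778126 0.00201374] [0.47775444 0.04441823]
[[1.4, 1.8], [1.3, 1.9], [1.1, 2.0], [1.0, 2.1], [0.9, 2.1], [0.7, 2.2], [0.6, 2.2], [0.4, 2.3], [0.2, 2.3], [0.1, 2.3], [-0.1, 2.3], [-0.2, 2.3], [-0.4, 2.3], [-0.6, 2.2], [-0.7, 2.2], [-0.9, 2.1], [-1.0, 2.1], [-1.2, 2.0], [-1.3, 1.9], [-1.4, 1.8]]
```

Call:
carry_out --pt "0 0 -0.02" --pt "0 0 -0.018" --pt "0 0 -0.01" --pt "0 0 -0.006" --pt "0 0 -0.003" --twist '[0,0,0,0,0]'

```text
clock: 15.98
tool_pos: [0.4723, -0.0033, 0.1237]
eef_rot: [0.672, 0.22, -0.22, -0.672]
contact_force: [-0.3, -0.7, 0.1]
opening: 0.317
```

Call:
carry_out --pt "0.0019 0.0015 0" --pt "0.0019 0.0015 0" --pt "0.0017 0.0015 0" --pt "0.0014 0.0018 0" --pt "0.0013 0.0019 0" --pt "0.0011 0.002 0" --pt "0.001 0.0021 0" --pt "0.0009 0.0021 0" --twist '[0,0,0,4,4,4,4,4]'

```text
clock: 16.98
tool_pos: [0.483, 0.0102, 0.1239]
eef_rot: [0.624, 0.333, -0.334, -0.623]
contact_force: [0.1, -2.9, 0.7]
opening: 0.317
```

```bash
python3 -c "from h import *;st()"
```

```text
t 16.98 tcp [0.483  0.0102 0.1239] yaw 56.3 tilt [-0.    -0.002 -1.   ] F [ 0.12 -2.87  0.75] M [-0.33 -0.04 -0.02] open 27.9 q [ 0.25  0.77 -0.61  2.08  0.84  0.56  0.01]
```

The finger is pushing the knob with a light force (~2-3 N), so I'll continue.

Call:
carry_out --pt "0.0007 0.0022 0" --pt "0.0006 0.0022 0" --pt "0.0004 0.0023 0" --pt "0.0002 0.0023 0" --pt "0.0001 0.0023 0" --pt "-0.0001 0.0023 0" --twist '[4,4,4,4,4,4]'

```text
clock: 17.73
tool_pos: [0.4856, 0.0236, 0.1239]
eef_rot: [0.541, 0.456, -0.456, -0.54]
contact_force: [1.0, -1.1, -0.3]
opening: 0.315
```

Call:
carry_out --pt "-0.0002 0.0023 0" --pt "-0.0004 0.0023 0" --pt "-0.0006 0.0022 0" --pt "-0.0007 0.0022 0" --pt "-0.0009 0.0021 0" --twist '[4,4,4,4,4]'

```text
clock: 18.35
tool_pos: [0.4832, 0.035, 0.1239]
eef_rot: [0.454, 0.543, -0.543, -0.452]
contact_force: [2.4, -1.7, -0.3]
opening: 0.32
```

Call:
carry_out --pt "-0.001 0.0021 0" --pt "-0.0012 0.002 0" --pt "-0.0013 0.0019 0" --pt "-0.0014 0.0018 0" --pt "0 0 0" --twist '[4,4,4,4,0]'

```text
clock: 18.98
tool_pos: [0.4781, 0.0435, 0.1239]
eef_rot: [0.374, 0.6, -0.6, -0.373]
contact_force: [2.9, -1.3, -0.4]
opening: 0.316
```

```bash
python3 - <<'E'
from h import *
st();w=snapshot("wrist")[...,::-1];cv2.imwrite("pics/w10.png",w)
E
```

```text
t 18.98 tcp [0.4781 0.0435 0.1239] yaw 116.2 tilt [ 0.001  0.    -1.   ] F [ 2.9  -1.29 -0.39] M [-0.09 -0.47 -0.03] open 27.8 q [ 0.32  0.84 -0.86  2.08  1.02  0.72  0.8 ]
```

View pics/w10.png

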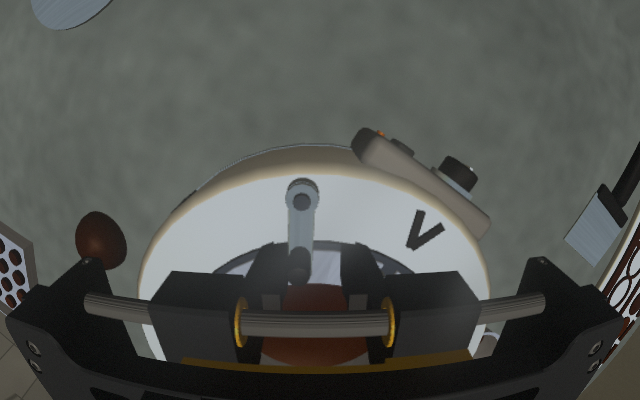

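The clip is over the flange, with its pivot at (302,200) and knob at (299,270), so it is at about 1.49 rad. I'll nudge it a little further, centre the gap, lift and retreat.

Call:
carry_out --pt "-0.0004 0.0007 0" --pt "-0.0004 0.0007 0" --pt "0 0 0" --twist '[1,1,0]'

```text
clock: 19.4
tool_pos: [0.4765, 0.0451, 0.1238]
eef_rot: [0.363, 0.607, -0.607, -0.363]
contact_force: [1.6, -0.0, 0.5]
opening: 0.317
```

Call:
carry_out --pt "0.0015 -0.0028 0" --pt "0.0018 -0.0035 0" --pt "0 0 0.01" --pt "0 0 0.02" --pt "0 0 0.03" --pt "0 0 0.04" --pt "0 -0.03 0.03" --pt "0 -0.05 0.02" --twist '[0,0,0,0,0,0,0,0]'

```text
clock: 20.4
tool_pos: [0.4803, -0.0401, 0.2762]
eef_rot: [0.362, 0.609, -0.607, -0.361]
contact_force: [1.0, -0.6, 0.1]
opening: 0.317
```

Call:
carry_out --pt "0 -0.06 0" --pt "0 -0.06 0" --pt "0 -0.06 0" --pt "0 -0.06 0" --pt "0 -0.03 0" --pt "0 0 0" --pt "0 0 0" --twist '[0,0,0,0,0,0,0]'

```text
clock: 21.28
tool_pos: [0.4799, -0.3095, 0.2743]
eef_rot: [0.362, 0.608, -0.607, -0.362]
contact_force: [-0.1, 0.6, -0.1]
opening: 0.323
```

```bash
python3 - <<'E'
from h import *
st();t=snapshot("top")[...,::-1];s=snapshot("scene")[...,::-1];cv2.imwrite("pics/tE.png",t);cv2.imwrite("pics/sE.png",s)
cv2.imwrite("pics/cE.png",np.hstack([cv2.resize(t[145:265,227:347],(400,400),interpolation=cv2.INTER_CUBIC),cv2.resize(s[145:255,298:408],(400,400),interpolation=cv2.INTER_CUBIC)]))
E
```

```text
t 21.27 tcp [ 0.4799 -0.3095  0.2743] yaw 118.4 tilt [ 0.     0.001 -1.   ] F [-0.1   0.57 -0.05] M [ 0.12 -0.12  0.03] open 28.4 q [ 1.08  0.78 -1.1   1.66  0.74  1.18  1.85]
```

View pics/cE.png

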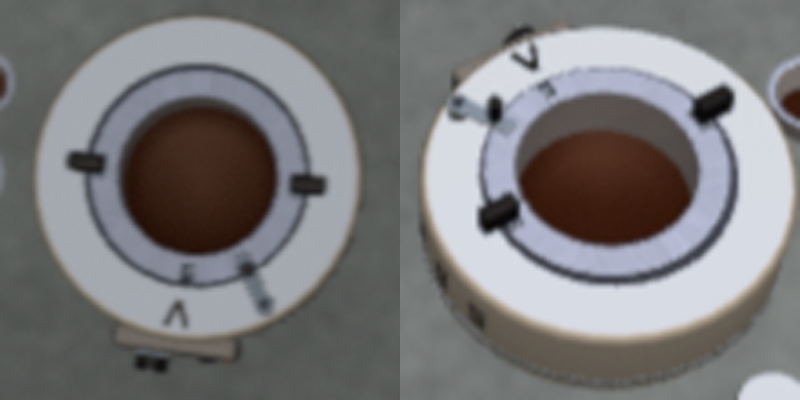

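The notch sits over the stud at (187,272), in line with the arrow. The clip lies across the flange from (264,303) to (245,258), and the gripper is clear. The clip swung over at only 2–3 N, which a cocked flange would have blocked, so I'm handing in.

```bash
python3 - <<'E'
from h import *
T=lambda x,y:(227+(x+.5)/3.3333-.5,145+(y+.5)/3.3333-.5)
p=plane("top",T(264,303),.117)[0,:2];k=plane("top",T(247,264),.141)[0,:2];d=k-p;c=np.array([.566,.085])-p
print(p,k,np.hypot(*d),1.57+np.arctan2(d[1],d[0])-np.arctan2(c[1],c[0]))
print(job.finish_job())
E
```

```text
[0.455204   0.02463521] [0.48642622 0.03911888] 0.03441806599499075 1.5054805252068864
the job is handed in; nothing more can be done
None
```

The pot is seated over the stud with its notch at the arrow, the hold-down clip is swung across the flange, and the job is handed in.

- **Pot:** I straddled ear a with the half-open fingers and pushed the pot clockwise until the notch dropped over the stud. The stud then stopped it as a sharp rise to about 4 N. Pushing forces read at the end of each move never exceeded about 4 N.
- **Clip:** It swung across by its knob at about 2–3 N without jamming. The last top view puts it at about 1.5 rad, against the 1.35 needed.
- **Last checks:** The final pictures show the stud inside the notch at the arrow, the clip over the flange and the gripper well clear. Hand-in was at about 21 s of the 58 s allowed. I saw no disagreements beyond 2–3° between camera views early on.
- **Not measured:** I did not measure the pot's level directly. I took it from the felt stop, the visible stud and the clip passing freely. I never drove the arm near the bystanders, but I did not measure their final positions.

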